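# Turn a serving board onto its feet against the backstop

## Robot

A 6-joint arm with a two-finger parallel gripper is mounted at the origin on the work surface. World frame = base frame: x ahead of the robot, y to its left, z up, the work surface at z = 0. Lengths are in mm, angles in rad, forces in N, time in s.
With the tool pointing down it reaches from about 250 to 800 mm from the base axis. Payload 3.9 kg.
Tool frame: the origin (TCP) lies on the centre line of the jaws, within the pads' length; the fingertips stand 11 mm ahead of it and the grasp point (between the pads) lies 8 mm behind it; x points along the fingers, y is the direction in which the jaws open and shut, and the axes are right-handed (so a half turn about x gives the same grasp; the last joint's range is limited). The gripper opens to 85 mm and grips with 20 to 120 N. Pads are 22 mm wide; open, the fingers measure 114 mm over their backs; the gripper's body (76 mm by 85 mm) begins 54 mm behind the grasp point. The pads swing forward as they close: fully open they stand 13 mm farther back than shut.
Start: joints at [1.299, 0.26, -0.138, 1.173, 0, 1.571], TCP at [140.94, 505.718, 242.304] pointing down, gripper open.
Joint ranges: [-2.78, 2.78], [-0.83, 1.72], [-1.28, 1.37], [-1.9, 2.12], [-1.57, 1.48], [-3.14, 3.14]. Speed limits (rad/s): [2.57, 2.57, 3.14, 3.14, 3.14, 3.14].

## Interface

Orientations are given as a unit quaternion [x, y, z, w].
In Python, from cell import robot, vision gives the robot as it stands.
- The arm moves only by the tool move_arm, never from a script. Its argument "rows" is one flat list of numbers, 5 for each row, row after row: the opening, from 0 (shut) to 1 (fully open), then the shift along the tool's x, y, z normalised to -1 to 1, where 1 is 40 mm, then the turn about the tool's x normalised to -1 to 1, where 1 is 6 degrees. A call has 1 to 10 rows; each row shifts and turns the commanded pose from where the row before left it, along the tool's axes as they then stand; what a row does not reach is not made up. A row lasts 1/12 s, in which the tool goes at most 41.7 mm and 7.16 degrees, less where a joint would pass 70% of its speed; a pose out of reach is approached as far as the arm can. A call with a number of a shift or a turn outside -1 to 1 is refused whole. A call with a gripper value outside its range is refused whole. The fingers move at their own pace and stop on an object; "newtons" is the grip in N (left out, the last holds). Time passes only in rows, so rows that do not move let the fingers close. It gives the time, the measured TCP pose, the force and the opening at its end, in the units of the state.
- robot.read_state(): the state, without advancing time (a new reading comes with each control period).
- vision.get_image(name): name is "scene" or "top" or "wrist"; returns (picture, depth): 400x640x3 uint8, red, green, blue; 400x640 float32, mm along the optical axis (not along the pixel's ray), 0 where there is no reading.
- vision.calibration(name): a dict with "fx", "fy", "cx", "cy" (pixels), "cam_to_world" (4x4, takes a point from camera to world coordinates). Camera axes: x right, y down, z forward; pixel columns grow to the right and rows downward; lengths in mm; the calibration is good to about 2 mm. A picture is of the moment at which its call begins: read the wrist's pose just before it. calibration takes no time and is no camera call; for the wrist camera it gives the pose at the moment of the call.
- robot.sign_off(): hands the job in, once; it reports no verdict.
The state is a dict: "time": time; "joints": joint angles; "qd": joint speeds; "joint_torque": joint torques, N m; "ee_pos": TCP position; "tool_rot": TCP orientation; "contact_force": force on the tool from outside, world axes, zero at the start; "ft_torque": the same for the moment, N m; "opening": finger opening in mm.
Only numpy, scipy, OpenCV 4.12 (cv2) and the standard library are available. Lean on these libraries where they do the work, as an engineer would, in place of code of your own. Each camera call takes 0.05 s, during which the arm holds its last target.

## Task

One of the two wooden serving boards was put down upside down, feet up. Stand it on its end on the black mat, leaning or standing close against the steel backstop, and let go of it; then take hold of it again and lay it down the other way over, so that it rests on its two feet wholly on the mat. Leave the other board, the jar and the cup where they are.

Things in the scene. Friction and masses are not known exactly. Their poses are not given: they have to be found in the camera images.
- board_center (a point): The upside-down board, brown wood slab 150 x 62 x 14 mm, 0.1 to 0.16 kg: centre of the slab. x along the 150 mm, y across the 62 mm, z out of the broad side with the feet (see board). Starts flat on the bench, feet (z) up, this point 7 mm high; on its feet z points down and this point is 15 mm above its support. Can be pinched across the 62 mm, whose sides are flat and free.
- board_end1 (a point): Middle of the slab's end face at +x (75 mm from board_center), half-way through the 14 mm thickness; axes as board_center.
- board_end2 (a point): Middle of the slab's end face at -x (75 mm from board_center); axes as board_center.
- board: The same board, origin in the middle of the plain broad side, 7 mm from board_center; same axes. Feet: two cross battens on the z side, each 12 mm along x, 50 mm along y, 8 mm high, centred 54 mm either side of the middle. It is one of two boards lying to the robot's right, length roughly towards the backstop; which lies nearer the robot changes.
- backstop: Steel angle fixed to the bench: an upright plate 220 mm long (x), 6 mm thick, 80 mm high, square to the mat. Origin: middle of the foot of its working face, at bench height. The working face looks along its -y (to the robot's right), towards the mat; y points away from the mat; z up. Behind the face is a 56 mm deep foot flange with two gussets.
- mat: Black ribbed rubber drain mat fixed to the bench, 220 mm along the backstop (x), 250 mm away from it (y), 3 mm thick. Origin: middle of its underside, at bench height; x, y, z parallel to the backstop's. Its +y border lies 1 mm from the backstop's face, so its centre is 126 mm from that face.
- other_center (a point): The other, like board (same sizes and wood), already standing on its feet on the bench: centre of its slab, 15 mm above the bench. To be left alone.
- jar_center (a point): Jar with a steel lid, 68 mm across, 100 mm high, beyond the mat: its centre. To be left alone.
- cup_center (a point): Steel cup, 74 mm across the rim, 85 mm high, behind the backstop: its centre, half-way up. To be left alone.

How it is judged:
By the outcome, as a careful person would: the job done as asked, in the order asked, and still so for the second after the job is handed in, with the robot touching nothing.
It also fails if it takes over 64 s, if anything falls off the work surface, if the arm or the gripper's body presses on something with over 40 N, if the wrist force passes 120 N, or if a joint passes its speed limit or range.

## Working session

There is one attempt and no reset: what is moved stays moved. The work goes in short steps, Python scripts to look and compute and a tool call to move; the robot and the scene stay as the last step left them, time stands still between calls to the robot, and variables do not carry over. Pictures are saved under pics/ and viewed, and the job is handed in when it is done.

Besides the shell and the picture viewer there is one more tool, called after "Call:" as name(argument=value, ...), one argument or row to a line, values as JSON. move_arm: Moves the arm, as the interface text tells. Scaled input: -1 to 1 covers 40 mm each way for a shift and 6 degrees each way for a turn. Its arguments: {"type":"object","properties":{"rows":{"type":"array","items":{"type":"number","minimum":-1,"maximum":1}},"newtons":{"type":"number"}},"required":["rows"]}

```bash
ls; mkdir -p pics; python3 - <<'E'
from cell import robot, vision
import cv2,numpy as np
print(robot.read_state())
for n in ["scene","top"]:
    im,d=vision.get_image(n); cv2.imwrite(f"pics/{n}0.png",im[:,:,::-1]); np.savez(f"{n}0.npz",im=im,d=d,**{k:np.array(v) for k,v in vision.calibration(n).items()})
    print(n,vision.calibration(n))
print(robot.read_state()['time'])
E
```

```text
pics
{'time': 0.0, 'joints': array([ 1.29903285e+00,  2.60680330e-01, -1.39381542e-01,  1.17266123e+00,
       -2.29499170e-05,  1.57079996e+00]), 'qd': array([ 1.07316055e-03, -1.90293435e-03, -1.04823981e-03,  8.24644229e-05,
       -6.01313610e-07, -1.56455840e-03]), 'joint_torque': array([-1.18362710e-03, -4.05678535e+01,  2.53922546e+01,  1.88507221e-02,
       -1.61730981e-05,  5.94055152e-06]), 'ee_pos': array([140.75877163, 505.1051642 , 241.46206723]), 'tool_rot': array([ 0.09511268,  0.70067261, -0.09646475,  0.70050413]), 'contact_force': array([ 0.68349004, -0.14200214,  0.47239017]), 'ft_torque': array([-0.03731402,  0.04848968,  0.04039013]), 'opening': 85.53128990882898}
scene {'fx': 499.62581840633027, 'fy': 499.62581840633027, 'cx': 314.95320078051105, 'cy': 202.252907499841, 'cam_to_world': array([[ 1.59086487e-01,  7.98207019e-01, -5.80996596e-01,
         1.38876207e+03],
       [ 9.87217389e-01, -1.34374055e-01,  8.57055481e-02,
        -1.15084956e+02],
       [-9.66009870e-03, -5.87204537e-01, -8.09380945e-01,
         1.18275139e+03],
       [ 0.00000000e+00,  0.00000000e+00,  0.00000000e+00,
         1.00000000e+00]])}
top {'fx': 377.563388383403, 'fy': 377.563388383403, 'cx': 318.58620218230993, 'cy': 198.29000001544026, 'cam_to_world': array([[-8.44445751e-03, -9.94156200e-01,  1.07620356e-01,
         4.73949325e+02],
       [-9.99926228e-01,  7.45539243e-03, -9.58935625e-03,
         2.67288244e+01],
       [ 8.73096598e-03, -1.07693394e-01, -9.94145816e-01,
         1.00185051e+03],
       [ 0.00000000e+00,  0.00000000e+00,  0.00000000e+00,
         1.00000000e+00]])}
0.1
```

View pics/scene0.png

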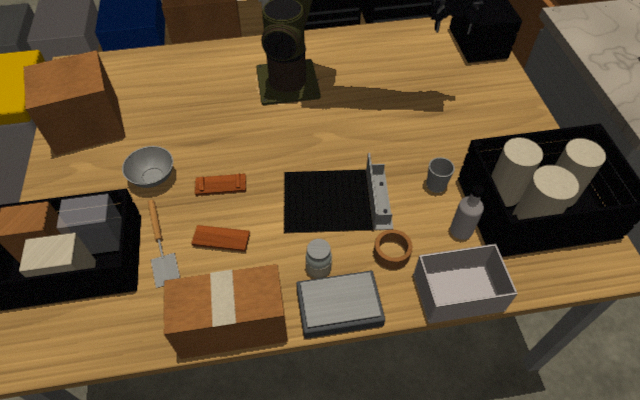

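View pics/top0.png

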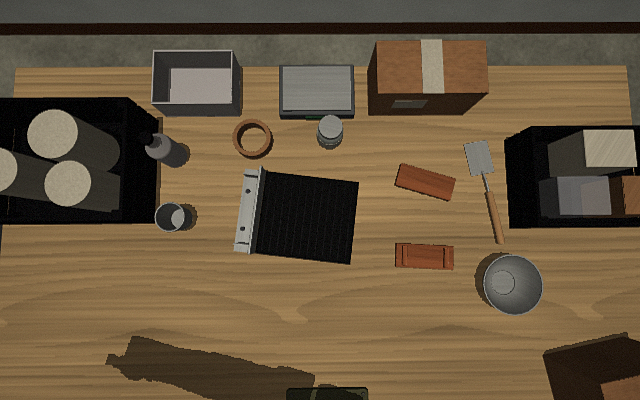

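The nearer board (top view around (425,256)) shows its two feet, so it is the upside-down one. The plain one at (425,181) stands on its feet. The backstop is at (248,210) and the mat around (305,217).

```bash
cat > h.py <<'E'
import numpy as np,cv2
from scipy.spatial.transform import Rotation as R
def ray(c,u,v,z):
    T=c['cam_to_world']; d=T[:3,:3]@np.array([(u-c['cx'])/c['fx'],(v-c['cy'])/c['fy'],1.]); o=T[:3,3]
    return o+d*(z-o[2])/d[2]
def pts(c,d,mask):
    v,u=np.nonzero(mask&(d>0)); z=d[v,u]
    p=np.stack([(u-c['cx'])/c['fx']*z,(v-c['cy'])/c['fy']*z,z],1)
    return p@c['cam_to_world'][:3,:3].T+c['cam_to_world'][:3,3]
def rect(m,c,z):
    cs,_=cv2.findContours(m.astype(np.uint8),cv2.RETR_EXTERNAL,cv2.CHAIN_APPROX_NONE)
    out=[]
    for k in cs:
        if cv2.contourArea(k)<300: continue
        w=np.array([ray(c,u,v,z)[:2] for u,v in k[:,0]],np.float32)
        out.append((cv2.minAreaRect(w),k[:,0].mean(0)))
    return out
E
python3 - <<'E'
from h import *
from cell import robot
for n in ['top','scene']:
    c=np.load(n+'0.npz'); im=c['im'].astype(int); r,g,b=im[...,0],im[...,1],im[...,2]
    hsv=cv2.cvtColor(c['im'],cv2.COLOR_RGB2HSV)
    if n=='top': box=np.s_[150:280,385:465]; mb=np.s_[160:270,225:365]
    else: box=np.s_[165:255,185:260]; mb=np.s_[150:235,275:395]
    print(n,hsv[(256,425) if n=='top' else (184,220)],hsv[(300,425) if n=='top' else (120,220)])
    m=np.zeros(r.shape,bool); m[box]=((hsv[...,0]<12)&(hsv[...,1]>140))[box]
    for x in rect(m,c,14): print('board',x)
    m=np.zeros(r.shape,bool); m[mb]=(im.sum(2)<110)[mb]
    for x in rect(m,c,3): print('mat',x, cv2.boxPoints(x[0]).round(0).tolist())
    P=pts(c,c['d'],np.ones(r.shape,bool))
    s=(P[:,2]>68)&(P[:,2]<95)&(P[:,0]>200)&(P[:,0]<650)&(P[:,1]>130)&(P[:,1]<290)
    Q=P[s]; print(len(Q)); 
    if len(Q): print(cv2.minAreaRect(Q[:,:2].astype(np.float32)),Q.mean(0),Q[:,2].max(), cv2.boxPoints(cv2.minAreaRect(Q[:,:2].astype(np.float32))))
s=robot.read_state(); print(R.from_quat(s['tool_rot']).as_matrix().round(3))
E
```

```text
top [ 11 169 110] [ 18 119 141]
board (((428.9969177246094, -253.95138549804688), (149.00796508789062, 61.640872955322266), 86.4302749633789), array([423.93081761, 255.93081761]))
board (((623.6881713867188, -265.0272216796875), (151.64401245117188, 62.57672882080078), 73.1006088256836), array([424.9527027 , 181.56756757]))
mat (((536.7359619140625, 53.70661926269531), (263.86248779296875, 230.04666137695312), 82.58798217773438), array([301.28461538, 215.30512821])) [[406.0, -62.0], [634.0, -92.0], [668.0, 170.0], [440.0, 199.0]]
283
((544.9146118164062, 175.7186279296875), (7.013505935668945, 211.87498474121094), 82.84505462646484) [543.96848689 175.29111026  78.89402111] 84.79944345433194 [[439.3653  185.43402]
 [649.5904  159.04434]
 [650.4639  166.00323]
 [440.23883 192.39291]]
scene [ 11 200 134] [ 18 142 158]
board (((625.9127807617188, -267.326416015625), (149.95993041992188, 65.17659759521484), 73.45487976074219), array([221.53374233, 237.76687117]))
board (((437.4194641113281, -258.8199462890625), (147.1116943359375, 67.5929946899414), 86.248291015625), array([220.390625  , 183.82291667]))
mat (((537.0504760742188, 45.98114776611328), (250.95518493652344, 218.09173583984375), 82.68190002441406), array([326.57491289, 201.49477352])) [[413.0, -65.0], [629.0, -92.0], [661.0, 157.0], [445.0, 184.0]]
159
((546.7926025390625, 171.4639434814453), (6.731778144836426, 201.60157775878906), 83.022216796875) [550.29521794 170.56061434  77.37489771] 86.3468661308898 [[446.3295  180.36871]
 [646.4379  155.87726]
 [647.25574 162.55917]
 [447.14728 187.05063]]
[[-0.     0.268  0.963]
 [-0.002  0.963 -0.268]
 [-1.    -0.002  0.   ]]
```

Call:
move_arm(
  rows=[1,0,0,0,1,1,0,0,0,1,1,0,0,0,1,1,0,0,0,1,1,0,0,0,1,1,0,0,0,1,1,0,0,0,1],
)

```text
time: 0.68
ee_pos: [140.8, 505.3, 241.8]
tool_rot: [0.342, 0.619, -0.343, 0.619]
contact_force: [-0.1, -0.8, -0.1]
opening: 85.5
```

Call:
move_arm(
  rows=[0.9,0,0,0,1,0.9,0,0,0,1,0.9,0,0,0,1,0.9,0,0,0,1,0.9,0,0,0,1,0.9,0,0,0,1,0.9,0,0,0,0],
)

```text
time: 1.27
ee_pos: [140.9, 505.3, 241.8]
tool_rot: [-0.515, -0.484, 0.516, -0.484]
contact_force: [0.3, 0.5, 0.6]
opening: 76.8
```

```bash
cat > st.py <<'E'
from h import *
from cell import robot
import sys
def st(tx=None,ty=None,tz=None,yaw=None):
    s=robot.read_state(); M=R.from_quat(s['tool_rot']).as_matrix(); p=s['ee_pos']
    ya=np.degrees(np.arctan2(M[1,1],M[0,1]))
    print('t %.2f p %s yaw(tool y) %.2f open %.1f F %s j6 %.2f'%(s['time'],p.round(1),ya,s['opening'],s['contact_force'].round(1),s['joints'][5]), 'tilt',M[:2,0].round(3))
    if tx is not None:
        d=np.array([tx,ty,tz])-p; l=M.T@d
        print('world',d.round(1),'tool units',(l/40).round(3),'dist',np.linalg.norm(d).round(1), 'turn units', None if yaw is None else round(-(yaw-ya)/6,2))
if __name__=='__main__':
    st(*[float(a) for a in sys.argv[1:]])
E
python3 st.py 434 -189 120 -3.6
```

```text
t 1.27 p [140.9 505.3 241.8] yaw(tool y) -3.67 open 76.8 F [0.3 0.5 0.6] j6 2.93 tilt [-0.    -0.001]
world [ 293.1 -694.3 -121.8] tool units [ 3.063  8.425 16.85 ] dist 763.5 turn units -0.01
```

Call:
move_arm(
  rows=[0.9,0.15,0.42,0.84,0,0.9,0.15,0.42,0.84,0,0.9,0.15,0.42,0.84,0,0.9,0.15,0.42,0.84,0,0.9,0.15,0.42,0.84,0,0.9,0.15,0.42,0.84,0,0.9,0.15,0.42,0.84,0,0.9,0.15,0.42,0.84,0,0.9,0.15,0.42,0.84,0,0.9,0.15,0.42,0.84,0],
)

```text
time: 2.1
ee_pos: [287.7, 158.2, 182.1]
tool_rot: [0.515, 0.485, -0.514, 0.485]
contact_force: [0.7, -0.4, -0.4]
opening: 76.8
```

Call:
move_arm(
  rows=[0.9,0.15,0.42,0.84,0,0.9,0.15,0.42,0.84,0,0.9,0.15,0.42,0.84,0,0.9,0.15,0.42,0.84,0,0.9,0.15,0.42,0.84,0,0.9,0.15,0.42,0.84,0,0.9,0.15,0.42,0.84,0,0.9,0.15,0.42,0.84,0,0.9,0.15,0.42,0.84,0,0.9,0.15,0.42,0.84,0],
)

```text
time: 2.93
ee_pos: [434.5, -187.9, 121.8]
tool_rot: [0.515, 0.485, -0.515, 0.485]
contact_force: [0.2, 1.1, 0.1]
opening: 77.0
```

```bash
python3 st.py 434 -189 60 -3.6; python3 - <<'E'
from cell import vision
import cv2,numpy as np
for n in ['wrist','scene']:
    c=vision.calibration(n); im,d=vision.get_image(n); cv2.imwrite(f"pics/{n}1.png",im[:,:,::-1]); np.savez(f"{n}1.npz",im=im,d=d,**c)
E
```

```text
t 2.93 p [ 434.5 -187.9  121.8] yaw(tool y) -3.44 open 77.0 F [0.2 1.1 0.1] j6 1.22 tilt [-0.  0.]
world [ -0.5  -1.1 -61.8] tool units [ 1.545 -0.011  0.029] dist 61.8 turn units 0.03
```

View pics/wrist1.png

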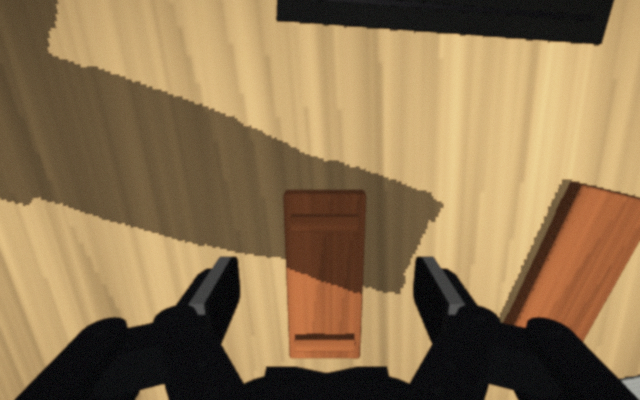

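View pics/scene1.png

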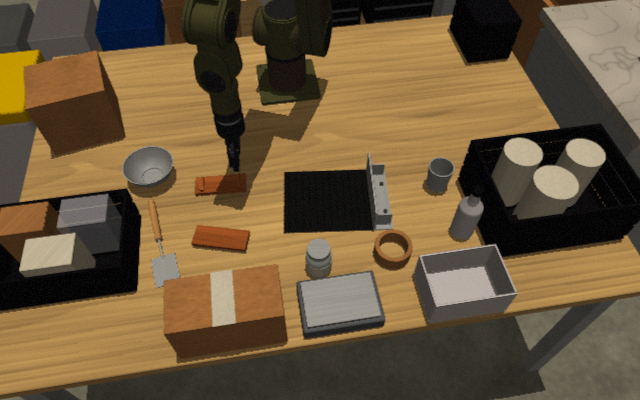

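The wrist picture shows the board between the jaws: its near end edge runs from (285,191) to (366,192) and the far end is at about (291–361,357). The jaw tips are at about (237,258) and (414,258). The jaws are centred on the board across its width.

```bash
python3 - <<'E'
from h import *
c=np.load('wrist1.npz')
for p in [(285,191),(366,192),(291,357),(361,357)]: print(ray(c,*p,14).round(1))
E
```

```text
[ 404.6 -179.4   14. ]
[ 463.8 -183.7   14. ]
[ 395.5 -328.7   14. ]
[ 455.9 -332.3   14. ]
```

Call:
move_arm(
  rows=[0.9,0.9,0,0,0,0.9,0.9,0,0,0,0.9,0.4,0,0,0],
)

```text
time: 3.28
ee_pos: [431.7, -184.6, 31.2]
tool_rot: [-0.514, -0.486, 0.515, -0.483]
contact_force: [-1.1, 1.0, 0.4]
opening: 76.8
```

```bash
python3 st.py;  python3 - <<'E'
from cell import vision
import cv2,numpy as np
for n in ['wrist','scene']:
    c=vision.calibration(n); im,d=vision.get_image(n); cv2.imwrite(f"pics/{n}2.png",im[:,:,::-1]); np.savez(f"{n}2.npz",im=im,d=d,**c)
    if n=='scene': cv2.imwrite("pics/scene2c.png",cv2.resize(im[100:220,150:300,::-1],None,fx=5,fy=5,interpolation=2))
E
```

```text
t 3.28 p [ 431.7 -184.6   31.2] yaw(tool y) -3.45 open 76.8 F [-1.1  1.   0.4] j6 1.23 tilt [-0.005  0.002]
```

View pics/wrist2.png

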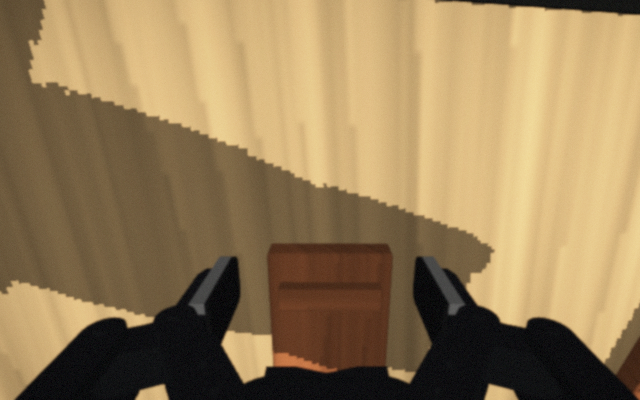

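View pics/scene2c.png

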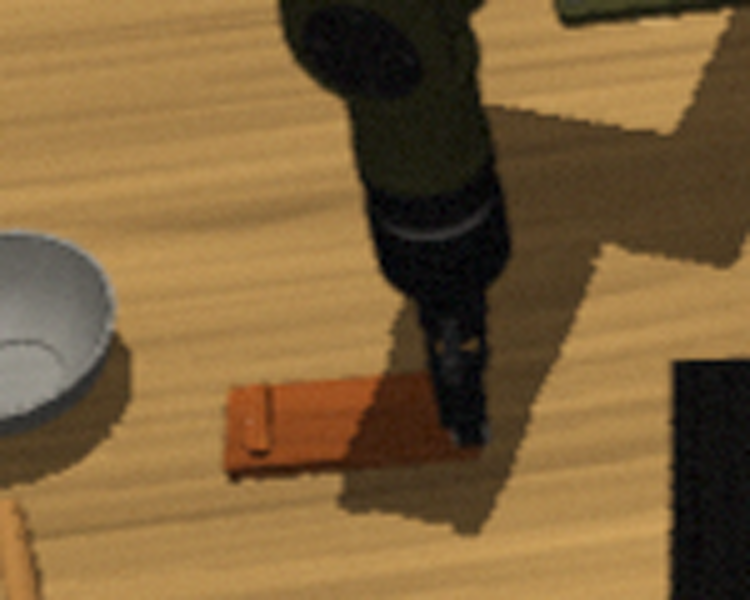

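```bash
python3 - <<'E'
from h import *
c=np.load('wrist2.npz');d=c['d']
for (u0,u1) in [(185,242),(412,468)]:
    m=np.zeros(d.shape,bool); m[240:330,u0:u1]=True; m&=c['im'].sum(2)<260
    P=pts(c,d,m); P=P[P[:,2]>8]; i=np.argsort(P[:,2])[:8]; print(P[i].round(1), )
E
python3 st.py 434 -190 19 -3.6
```

```text
[[ 393.5 -176.3   29. ]
 [ 392.9 -187.6   29.2]
 [ 392.9 -187.9   29.5]
 [ 393.3 -181.9   29.6]
 [ 393.4 -181.3   29.6]
 [ 393.  -180.8   29.7]
 [ 393.6 -177.3   29.9]
 [ 393.  -188.1   30. ]]
[[ 470.  -191.8   28.7]
 [ 469.9 -192.1   29. ]
 [ 469.9 -194.1   29.1]
 [ 470.3 -189.9   29.2]
 [ 469.8 -192.4   29.3]
 [ 470.2 -187.4   29.3]
 [ 470.5 -182.4   29.4]
 [ 470.5 -181.9   29.5]]
t 3.38 p [ 430.9 -184.    31.5] yaw(tool y) -3.44 open 76.7 F [-0.9  0.3  0.5] j6 1.23 tilt [-0.007  0.003]
world [  3.1  -6.  -12.5] tool units [0.312 0.09  0.146] dist 14.2 turn units 0.03
```

Call:
move_arm(
  rows=[0.9,0.25,0.08,0.14,0,0.9,0.2,0,0,0,0.9,0,0,0,0],
)

```text
time: 3.63
ee_pos: [437.9, -192.0, 16.1]
tool_rot: [0.515, 0.484, -0.515, 0.485]
contact_force: [-1.3, -0.3, 0.4]
opening: 76.8
```

```bash
python3 st.py 434 -190 10 -3.6; python3 -c "
from cell import robot;print(robot.read_state()['joints'])"
```

```text
t 3.63 p [ 437.9 -192.    16.1] yaw(tool y) -3.54 open 76.8 F [-1.3 -0.3  0.4] j6 1.22 tilt [ 0.001 -0.   ]
world [-3.9  2.  -6.1] tool units [ 0.153 -0.1   -0.043] dist 7.5 turn units 0.01
[-4.13162667e-01  4.00046213e-01 -6.08703726e-01  5.61191823e-01
  4.29580641e-05  1.21948532e+00]
```

Call:
move_arm(
  rows=[0.9,0.08,-0.1,-0.04,0,0.9,0.07,0,0,0,0.9,0,0,0,0],
)

```text
time: 3.88
ee_pos: [432.9, -189.6, 10.3]
tool_rot: [-0.515, -0.484, 0.515, -0.484]
contact_force: [0.4, -0.3, 0.1]
opening: 77.0
```

```bash
python3 st.py 434 -190 10 -3.6
```

```text
t 3.88 p [ 432.9 -189.6   10.3] yaw(tool y) -3.56 open 77.0 F [ 0.4 -0.3  0.1] j6 1.22 tilt [-0.  0.]
world [ 1.1 -0.4 -0.3] tool units [0.008 0.029 0.009] dist 1.2 turn units 0.01
```

Close with the minimum grip.

Call:
move_arm(
  rows=[0.6,0,0,0,0,0.6,0,0,0,0,0.6,0,0,0,0,0.6,0,0,0,0],
  newtons=20,
)

```text
time: 4.22
ee_pos: [433.6, -189.9, 10.8]
tool_rot: [0.515, 0.484, -0.515, 0.484]
contact_force: [-0.8, 1.3, 5.3]
opening: 61.3
```

```bash
python3 st.py 434 -190 10 -3.6
```

```text
t 4.22 p [ 433.6 -189.9   10.8] yaw(tool y) -3.57 open 61.3 F [-0.8  1.3  5.3] j6 1.22 tilt [ 0.001 -0.   ]
world [ 0.4 -0.1 -0.8] tool units [0.019 0.011 0.001] dist 0.9 turn units 0.0
```

Call:
move_arm(
  rows=[0.6,-0.2,0,0,0,0.6,-0.6,0,0,0,0.6,-1,0,0,0,0.6,-1,0,0,0,0.6,-1,0,0,0,0.6,-1,0,0,0,0.6,0,0,0,0,0.6,0,0,0,0],
)

```text
time: 4.88
ee_pos: [435.2, -190.7, 205.1]
tool_rot: [0.516, 0.482, -0.514, 0.486]
contact_force: [-0.1, 0.4, -2.5]
opening: 61.1
```

```bash
python3 st.py;  cat > pic.py <<'E'
from cell import vision
import cv2,numpy as np,sys
i=sys.argv[1]; x0,y0,x1,y1=map(int,sys.argv[2:6]); n=sys.argv[6] if len(sys.argv)>6 else 'scene'
c=vision.calibration(n); im,d=vision.get_image(n); np.savez(f"{n}{i}.npz",im=im,d=d,**c)
a=im[y0:y1,x0:x1,::-1]; f=min(800/a.shape[1],600/a.shape[0]); cv2.imwrite(f"pics/{n}{i}.png",cv2.resize(a,None,fx=f,fy=f,interpolation=2))
E
python3 pic.py 3 120 60 420 260
```

```text
t 4.88 p [ 435.2 -190.7  205.1] yaw(tool y) -3.57 open 61.1 F [-0.1  0.4 -2.5] j6 1.22 tilt [ 0.006 -0.003]
```

View pics/scene3.png

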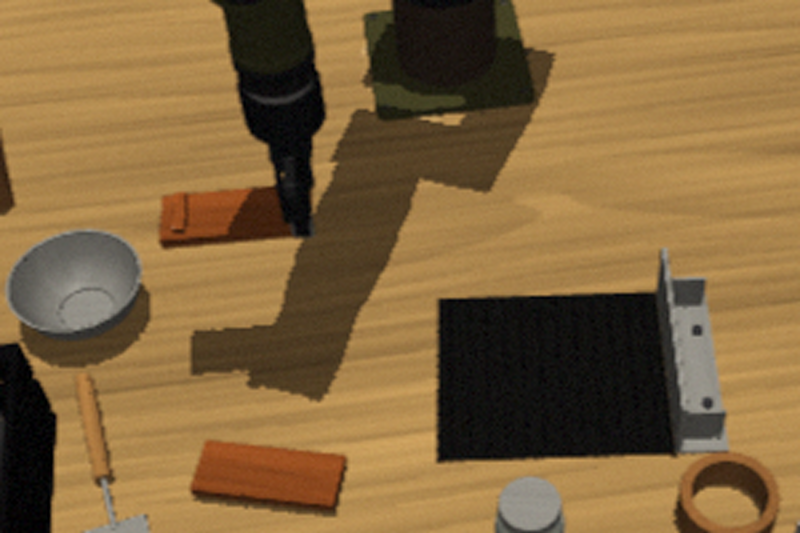

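The board is held and still level, with feet up; the foot of the far end is at about (178,212) in the crop. It doesn't swing by itself at 20 N. I'll carry it over the mat and loosen it there.

```bash
python3 st.py 543 105 170 -7.4
```

```text
t 4.93 p [ 433.6 -190.   203. ] yaw(tool y) -3.57 open 61.5 F [-0.   0.4 -1.5] j6 1.22 tilt [ 0.002 -0.001]
world [109.4 295.  -33. ] tool units [ 0.824  2.268 -7.53 ] dist 316.3 turn units 0.64
```

Call:
move_arm(
  rows=[0.6,0.08,0.23,-0.75,0.06,0.6,0.08,0.23,-0.75,0.06,0.6,0.08,0.23,-0.75,0.06,0.6,0.08,0.23,-0.75,0.06,0.6,0.08,0.23,-0.75,0.06,0.6,0.08,0.23,-0.75,0.06,0.6,0.08,0.23,-0.75,0.06,0.6,0.08,0.23,-0.75,0.06,0.6,0.08,0.23,-0.75,0.06,0.6,0.08,0.23,-0.75,0.06],
)

```text
time: 5.77
ee_pos: [550.5, 101.8, 167.3]
tool_rot: [-0.529, -0.469, 0.532, -0.467]
contact_force: [0.1, -0.7, -1.8]
opening: 61.3
```

Call:
move_arm(
  rows=[0.6,1,0,0,0,0.6,1,0,0,0,0.6,-1,0,0,0,0.6,-1,0,0,0,0.6,0,0,0,0,0.6,0,0,0,0],
)

```text
time: 6.27
ee_pos: [552.6, 100.7, 169.9]
tool_rot: [0.53, 0.468, -0.53, 0.468]
contact_force: [-0.0, 0.3, -1.5]
opening: 61.4
```

```bash
python3 st.py 543 105 170 -7.4; python3 pic.py 4 200 60 440 240
```

```text
t 6.27 p [552.6 100.7 169.9] yaw(tool y) -7.16 open 61.4 F [-0.   0.3 -1.5] j6 1.88 tilt [0.001 0.   ]
world [-9.6  4.3  0.1] tool units [-0.003 -0.252 -0.076] dist 10.5 turn units 0.04
```

View pics/scene4.png

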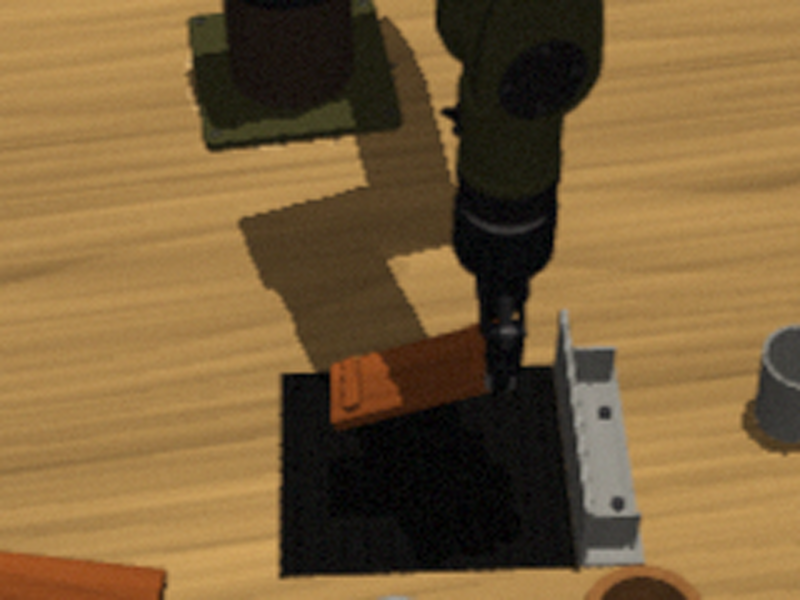

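The board has drooped slightly at its far end after the jerk (left end at (330,395), gripped end at (490,360) in the crop). More jerks like this should swing it down.

Call:
move_arm(
  rows=[0.6,-1,0,0,0,0.6,1,0,0,0,0.6,-1,0,0,0,0.6,1,0,0,0,0.6,-1,0,0,0,0.6,1,0,0,0,0.6,-1,0,0,0,0.6,1,0,0,0,0.6,-1,0,0,0,0.6,0,0,0,0],
)

```text
time: 7.15
ee_pos: [541.9, 98.5, 204.1]
tool_rot: [-0.524, -0.471, 0.536, -0.464]
contact_force: [2.1, -0.1, 1.6]
opening: 60.9
```

```bash
cat > tilt.py <<'E'
# board tilt from depth points of brown pixels in scene view near the gripper
from h import *
import sys
def tilt(f):
    c=np.load(f); hsv=cv2.cvtColor(c['im'],cv2.COLOR_RGB2HSV)
    m=(hsv[...,0]<13)&(hsv[...,1]>140)
    P=pts(c,c['d'],m)
    s=(P[:,0]>430)&(P[:,0]<650)&(P[:,1]>-75)&(P[:,1]<172)&(P[:,2]>2)&(P[:,2]<230); P=P[s]
    q=P.mean(0); u,w,v=np.linalg.svd(P-q,full_matrices=False)
    print(len(P),'mean',q.round(1),'dirs',v.round(2).tolist(),'sd',(w/np.sqrt(len(P))).round(1))
    a=(P[:,1]); print('y range',np.percentile(P[:,1],[2,98]).round(0),'z range',np.percentile(P[:,2],[2,98]).round(0),'x range',np.percentile(P[:,0],[2,98]).round(0))
tilt(sys.argv[1])
E
python3 st.py; python3 tilt.py scene4.npz; python3 pic.py 5 200 60 440 240; python3 tilt.py scene5.npz
```

```text
t 7.15 p [541.9  98.5 204.1] yaw(tool y) -7.19 open 60.9 F [ 2.1 -0.1  1.6] j6 1.88 tilt [-0.02  -0.004]
936 mean [552.6  27.4 139.1] dirs [[-0.17, -0.75, -0.64], [-0.05, -0.64, 0.77], [0.98, -0.16, -0.07]] sd [40.5 29.5 21.3]
y range [-32.  86.] z range [  3. 177.] x range [513. 586.]
480 mean [550.7  61.4 121.6] dirs [[0.09, 0.27, 0.96], [-1.0, -0.02, 0.1], [-0.05, 0.96, -0.27]] sd [49.2 25.2 14.6]
y range [23. 94.] z range [  3. 196.] x range [488. 598.]
```

View pics/scene5.png

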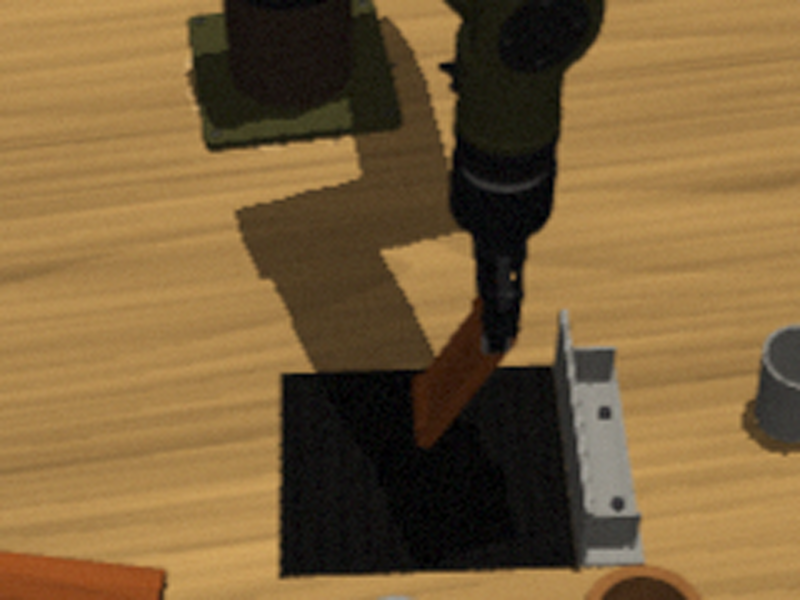

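The jerks swung the board to about 65–70° down; its hanging end is at about (425,420) in the crop. A few more.

Call:
move_arm(
  rows=[0.6,1,0,0,0,0.6,-1,0,0,0,0.6,1,0,0,0,0.6,-1,0,0,0,0.6,0,0,0,0,0.6,0,0,0,0],
)

```text
time: 7.7
ee_pos: [554.7, 101.0, 211.5]
tool_rot: [0.532, 0.467, -0.529, 0.469]
contact_force: [1.0, 0.3, -0.6]
opening: 61.3
```

```bash

python3 st.py; python3 pic.py 6 200 60 440 240; python3 tilt.py scene6.npz
```

```text
t 7.70 p [554.7 101.  211.5] yaw(tool y) -7.18 open 61.3 F [ 1.   0.3 -0.6] j6 1.88 tilt [0.005 0.001]
360 mean [567.1  80.1 108.7] dirs [[0.37, 0.21, 0.91], [-0.92, 0.2, 0.33], [0.11, 0.96, -0.26]] sd [60.  28.2 16.9]
y range [ 11. 110.] z range [  3. 195.] x range [454. 608.]
```

View pics/scene6.png

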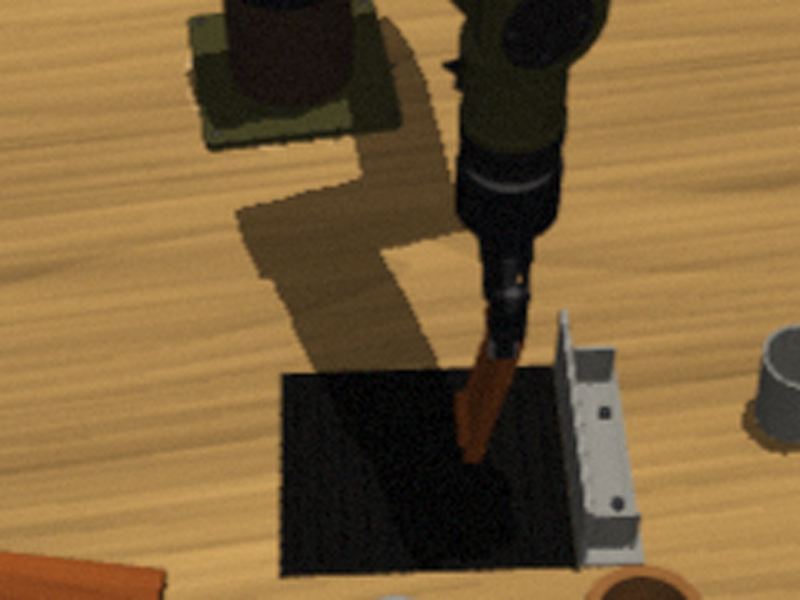

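Call:
move_arm(
  rows=[0.6,1,0,0,0,0.6,-1,0,0,0,0.6,1,0,0,0,0.6,-1,0,0,0,0.6,0,0,0,0,0.6,0,0,0,0],
)

```text
time: 8.25
ee_pos: [556.3, 101.4, 212.9]
tool_rot: [0.533, 0.466, -0.528, 0.469]
contact_force: [1.2, 0.9, -1.3]
opening: 61.3
```

```bash

python3 st.py; python3 pic.py 7 260 100 440 235; python3 - <<'E'
from h import *
c=np.load('scene7.npz'); hsv=cv2.cvtColor(c['im'],cv2.COLOR_RGB2HSV)
m=(hsv[...,0]<13)&(hsv[...,1]>140)&(hsv[...,2]>30)
m=cv2.erode(m.astype(np.uint8),np.ones((2,2)))>0
P=pts(c,c['d'],m); s=(P[:,0]>430)&(P[:,0]<650)&(P[:,1]>-75)&(P[:,1]<172)&(P[:,2]>10)&(P[:,2]<230); P=P[s]
for z in range(40,230,15):
    q=P[abs(P[:,2]-z)<7.5]
    if len(q)>4: print(z,len(q),np.percentile(q[:,1],[5,50,95]).round(0),np.percentile(q[:,0],[5,95]).round(0))
E
```

```text
t 8.25 p [556.3 101.4 212.9] yaw(tool y) -7.18 open 61.3 F [ 1.2  0.9 -1.3] j6 1.88 tilt [0.008 0.002]
85 8 [79. 83. 88.] [554. 594.]
100 43 [78. 82. 86.] [545. 593.]
115 24 [83. 87. 95.] [551. 594.]
130 27 [85. 88. 94.] [554. 594.]
145 17 [88. 90. 96.] [564. 594.]
160 17 [ 91.  93. 101.] [568. 594.]
175 17 [ 93.  98. 104.] [576. 593.]
190 11 [ 95.  98. 106.] [586. 593.]
```

View pics/scene7.png

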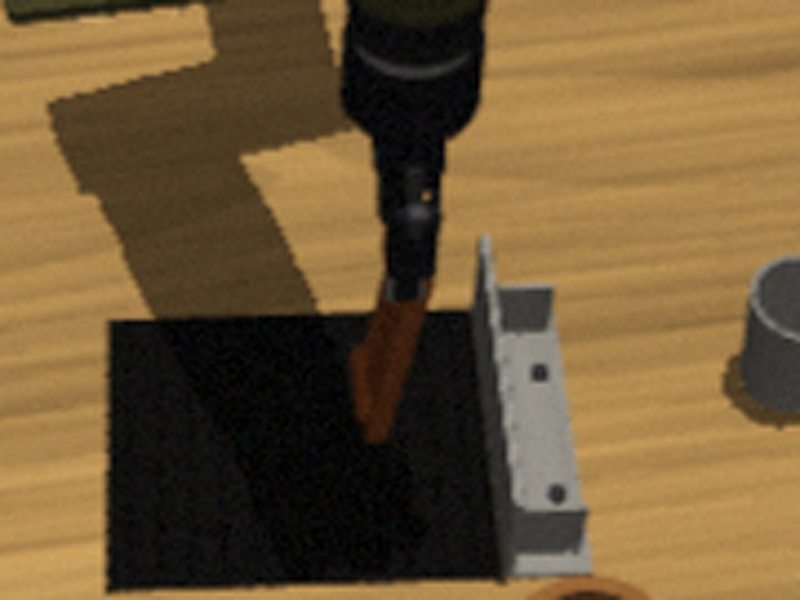

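The board hangs about 9° off vertical with its top toward the backstop and feet facing away from it; the lower corner is at (375,443) and the foot at (358,370) in the crop. That is the lean I want.

Call:
move_arm(
  rows=[0.6,0.25,0.05,-0.35,0,0.6,0.25,0,-0.35,0,0.6,0.25,0,-0.35,0,0.6,0.25,0,-0.35,0,0.6,0.2,0,-0.1,0,0.6,0,0,0,0,0.6,0,0,0,0],
)

```text
time: 8.88
ee_pos: [560.8, 160.1, 161.1]
tool_rot: [-0.529, -0.468, 0.531, -0.468]
contact_force: [0.4, -0.2, -1.8]
opening: 61.0
```

```bash
cat > sl.py <<'E'
from h import *
import sys
c=np.load(f'scene{sys.argv[1]}.npz'); hsv=cv2.cvtColor(c['im'],cv2.COLOR_RGB2HSV)
m=(hsv[...,0]<13)&(hsv[...,1]>140)&(hsv[...,2]>30)
m=cv2.erode(m.astype(np.uint8),np.ones((2,2)))>0
P=pts(c,c['d'],m); s=(P[:,0]>430)&(P[:,0]<650)&(P[:,1]>-90)&(P[:,1]<190)&(P[:,2]>5)&(P[:,2]<230); P=P[s]
for z in range(10,230,15):
    q=P[abs(P[:,2]-z)<7.5]
    if len(q)>4: print(z,len(q),np.percentile(q[:,1],[5,50,95]).round(0),np.percentile(q[:,0],[5,95]).round(0))
P=pts(c,c['d'],np.ones(m.shape,bool)); s=(P[:,2]>70)&(P[:,2]<84)&(P[:,0]>430)&(P[:,0]<670)&(P[:,1]>145)&(P[:,1]<200); 
l=cv2.fitLine(P[s][:,:2].astype(np.float32),cv2.DIST_HUBER,0,.01,.01).ravel(); print('plate line',s.sum(),l)
E
python3 st.py; python3 pic.py 8 260 100 440 235; python3 sl.py 8
```

```text
t 8.88 p [560.8 160.1 161.1] yaw(tool y) -7.10 open 61.0 F [ 0.4 -0.2 -1.8] j6 1.97 tilt [-0.002 -0.001]
25 8 [134. 138. 144.] [591. 596.]
40 37 [132. 136. 141.] [548. 597.]
55 26 [134. 141. 147.] [553. 596.]
70 19 [140. 146. 153.] [550. 597.]
85 15 [145. 147. 151.] [554. 597.]
100 27 [147. 149. 158.] [548. 597.]
115 10 [148. 150. 157.] [563. 596.]
130 18 [151. 156. 162.] [587. 598.]
145 10 [148. 156. 163.] [553. 596.]
plate line 89 [ 9.9740624e-01 -7.1977787e-02  6.2163177e+02  1.6069424e+02]
```

View pics/scene8.png

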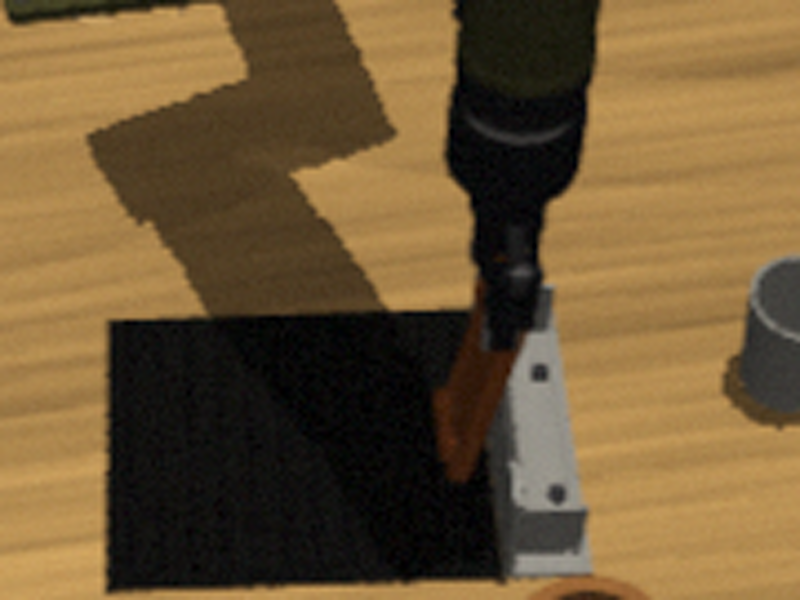

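Call:
move_arm(
  rows=[0.6,0.2,0,0,0,0.6,0.1,0,0,0,0.6,0,0,0,0,0.6,0,0,0,0],
)

```text
time: 9.27
ee_pos: [561.3, 159.3, 150.1]
tool_rot: [-0.53, -0.468, 0.531, -0.467]
contact_force: [0.0, 0.2, -1.0]
opening: 60.9
```

Call:
move_arm(
  rows=[0.6,0.06,0,0,0,0.6,0.02,0,0,0,0.6,0,0,0,0,0.6,0,0,0,0],
)

```text
time: 9.6
ee_pos: [562.2, 160.4, 148.8]
tool_rot: [0.531, 0.468, -0.529, 0.468]
contact_force: [-1.5, 0.8, 6.8]
opening: 61.2
```

```bash
python3 st.py; python3 pic.py 9 260 100 440 235; python3 sl.py 9
```

```text
t 9.60 p [562.2 160.4 148.8] yaw(tool y) -7.18 open 61.2 F [-1.5  0.8  6.8] j6 1.97 tilt [0.002 0.002]
10 6 [138. 141. 144.] [594. 596.]
25 35 [131. 136. 143.] [546. 597.]
40 27 [130. 140. 146.] [548. 597.]
55 20 [141. 144. 149.] [550. 599.]
70 20 [144. 148. 156.] [548. 598.]
85 17 [145. 148. 158.] [561. 599.]
100 14 [147. 150. 160.] [571. 596.]
115 10 [152. 157. 163.] [586. 599.]
130 8 [149. 158. 164.] [569. 599.]
plate line 95 [9.9444169e-01 1.0528889e-01 6.1351318e+02 1.5643292e+02]
```

View pics/scene9.png

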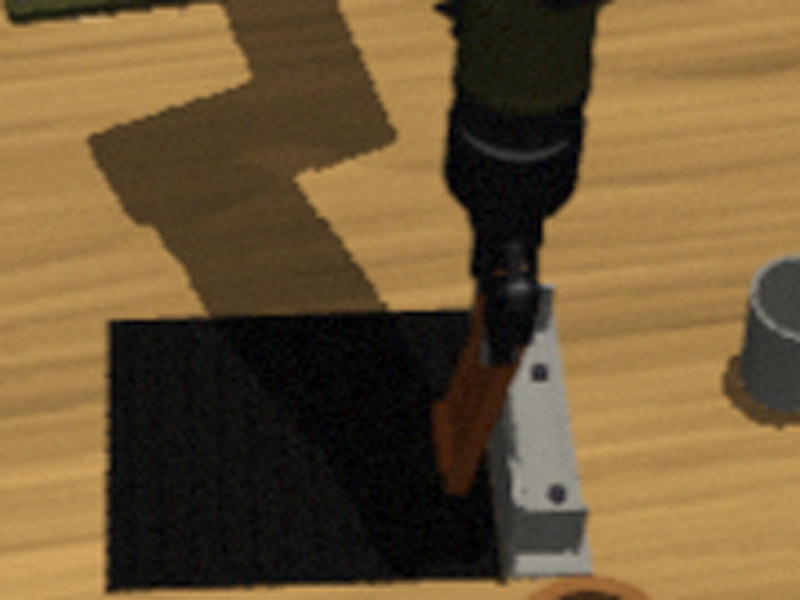

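The bottom end rests on the mat (6.8 N upward). Next I'll nudge it toward the backstop.

Call:
move_arm(
  rows=[0.6,-0.03,0,-0.1,0,0.6,0,0,0,0,0.6,0,0,0,0],
)

```text
time: 9.9
ee_pos: [562.7, 164.2, 149.0]
tool_rot: [0.531, 0.468, -0.53, 0.468]
contact_force: [-0.2, 0.6, 3.4]
opening: 61.1
```

Call:
move_arm(
  rows=[0.6,0,0,-0.1,0,0.6,0,0,0,0,0.6,0,0,0,0],
)

```text
time: 10.15
ee_pos: [562.9, 167.8, 148.2]
tool_rot: [0.53, 0.468, -0.53, 0.468]
contact_force: [2.1, 0.3, 1.4]
opening: 60.9
```

Call:
move_arm(
  rows=[0.6,0,0,-0.1,0,0.6,0,0,0,0,0.6,0,0,0,0],
)

```text
time: 10.4
ee_pos: [563.1, 171.4, 147.9]
tool_rot: [-0.53, -0.467, 0.531, -0.468]
contact_force: [0.7, -2.6, -0.9]
opening: 60.9
```

```bash
python3 st.py; python3 pic.py 10 260 100 440 235; python3 sl.py 10
```

```text
t 10.40 p [563.1 171.4 147.9] yaw(tool y) -7.17 open 60.9 F [ 0.7 -2.6 -0.9] j6 1.99 tilt [-0.    -0.001]
10 6 [136. 139. 143.] [594. 597.]
25 27 [132. 137. 146.] [552. 599.]
40 42 [130. 139. 147.] [547. 597.]
55 24 [141. 144. 152.] [546. 597.]
70 27 [146. 150. 156.] [548. 598.]
85 37 [149. 153. 161.] [557. 598.]
100 31 [154. 159. 165.] [552. 599.]
115 18 [156. 159. 168.] [570. 599.]
130 12 [156. 160. 172.] [579. 599.]
plate line 133 [ 9.9256265e-01 -1.2173483e-01  5.8432581e+02  1.6431383e+02]
```

View pics/scene10.png

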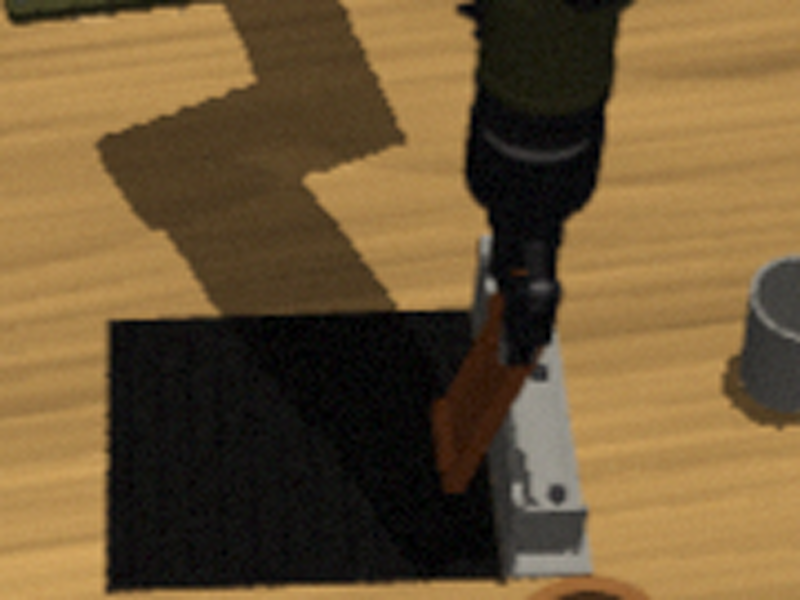

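The board leans about 15° on the plate's top edge, with its foot end on the mat (lower corner (455,490) in the crop). Letting go.

Call:
move_arm(
  rows=[0.75,0,0,0,0,0.85,0,0,0,0,1,0,0,0,0,1,0,0,0,0,1,-0.5,0,0,0,1,-1,0,0,0,1,0,0,0,0,1,0,0,0,0],
)

```text
time: 11.12
ee_pos: [565.0, 172.5, 211.1]
tool_rot: [0.532, 0.467, -0.528, 0.469]
contact_force: [0.2, 0.4, -0.0]
opening: 85.4
```

```bash
python3 st.py; python3 pic.py 11 260 100 440 235; python3 sl.py 11; python3 pic.py 11 0 0 640 400 wrist
```

```text
t 11.12 p [565.  172.5 211.1] yaw(tool y) -7.17 open 85.4 F [ 0.2  0.4 -0. ] j6 1.99 tilt [0.006 0.002]
10 5 [134. 138. 143.] [594. 598.]
25 37 [132. 136. 143.] [551. 599.]
40 35 [132. 140. 147.] [549. 599.]
55 21 [140. 145. 151.] [549. 600.]
70 27 [145. 149. 153.] [548. 598.]
85 19 [149. 153. 160.] [551. 599.]
100 32 [155. 158. 163.] [552. 600.]
115 8 [157. 158. 165.] [580. 599.]
130 43 [155. 162. 168.] [557. 598.]
145 62 [160. 170. 179.] [562. 601.]
plate line 137 [ 9.9209273e-01 -1.2550694e-01  5.7585706e+02  1.6570943e+02]
```

View pics/scene11.png

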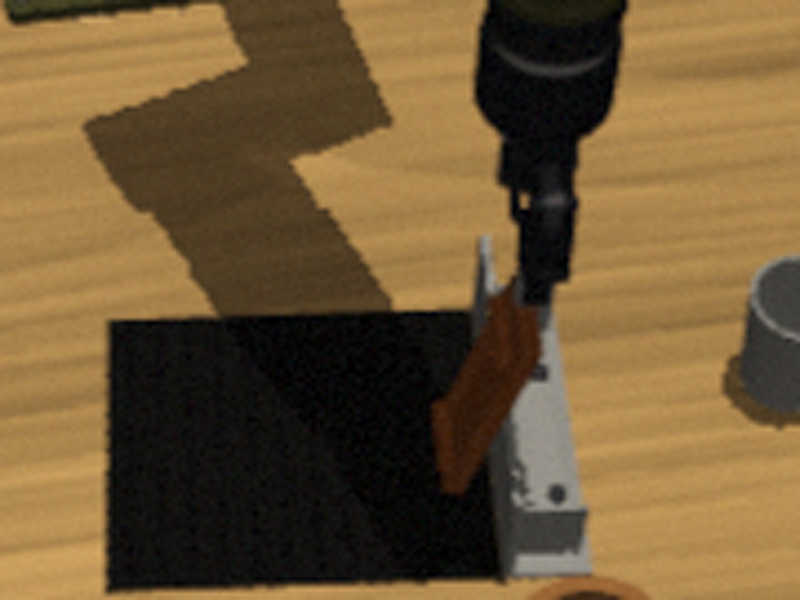

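View pics/wrist11.png

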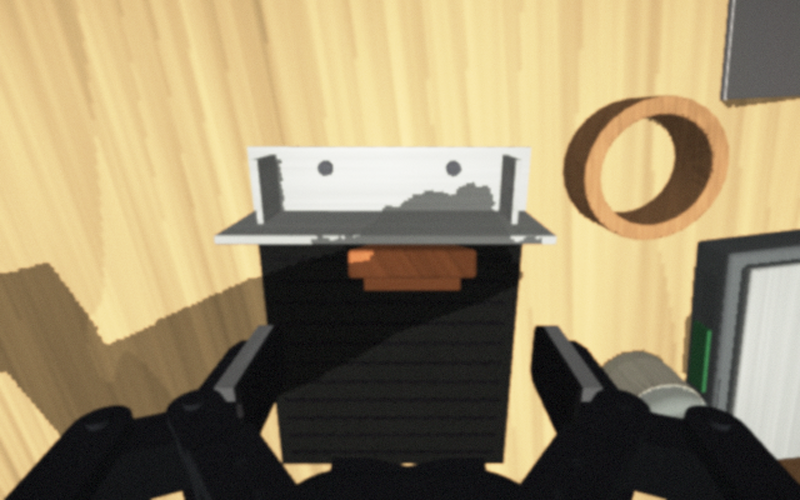

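The board stands alone, leaning on the backstop: top end at (525,290), bottom at (455,490) in the scene crop. The wrist view shows its edge parallel to the plate. Now I'll take hold of it again.

```bash
python3 st.py 564 170 139 -7.2
```

```text
t 11.22 p [562.9 171.8 208.2] yaw(tool y) -7.17 open 85.6 F [-0.  -0.1 -0.3] j6 1.99 tilt [0. 0.]
world [  1.1  -1.8 -69.2] tool units [1.73  0.032 0.042] dist 69.3 turn units 0.01
```

Call:
move_arm(
  rows=[1,0.6,0.03,0.04,0,1,0.6,0,0,0,1,0.4,0,0,0,1,0.13,0,0,0,1,0,0,0,0,1,0,0,0,0],
)

```text
time: 11.72
ee_pos: [563.7, 169.9, 138.8]
tool_rot: [-0.53, -0.468, 0.531, -0.468]
contact_force: [0.1, -0.2, 0.3]
opening: 85.5
```

Call:
move_arm(
  rows=[0.6,0,0,0,0,0.6,0,0,0,0,0.6,0,0,0,0,0.6,0,0,0,0,0.6,0,0,0,0],
  newtons=20,
)

```text
time: 12.13
ee_pos: [565.1, 170.4, 140.4]
tool_rot: [0.531, 0.467, -0.529, 0.468]
contact_force: [0.3, 0.1, 4.5]
opening: 61.3
```

```bash
python3 st.py; python3 pic.py 12 260 100 440 235; python3 sl.py 12
```

```text
t 12.13 p [565.1 170.4 140.4] yaw(tool y) -7.17 open 61.3 F [0.3 0.1 4.5] j6 1.99 tilt [0.003 0.001]
25 27 [132. 136. 144.] [545. 598.]
40 29 [129. 139. 147.] [558. 598.]
55 26 [141. 146. 151.] [559. 599.]
70 27 [144. 148. 158.] [555. 598.]
85 30 [150. 153. 160.] [555. 598.]
100 32 [154. 158. 165.] [551. 600.]
115 14 [156. 158. 166.] [577. 600.]
130 7 [156. 158. 163.] [556. 584.]
plate line 123 [ 9.9748594e-01 -7.0865132e-02  6.1560632e+02  1.5938564e+02]
```

View pics/scene12.png

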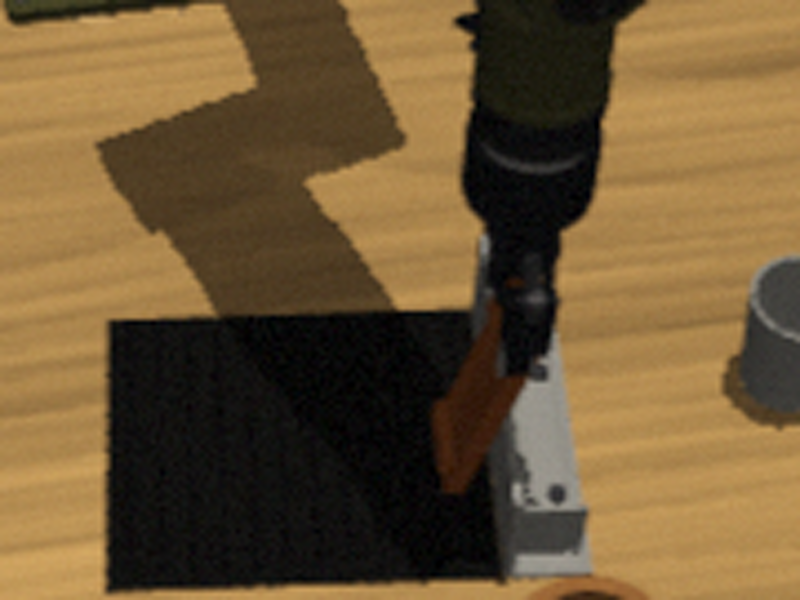

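Held again with 4.5 N down on the mat. Next I'll tip the top away from the backstop on an arc about the bottom end.

Call:
move_arm(
  rows=[0.6,-0.02,0,0.3,0,0.6,-0.02,0,0.3,0,0.6,0,0,0.3,0,0.6,0,0,0,0,0.6,0,0,0,0],
)

```text
time: 12.6
ee_pos: [560.6, 133.6, 141.7]
tool_rot: [0.531, 0.467, -0.53, 0.468]
contact_force: [0.5, -0.1, 6.1]
opening: 61.4
```

```bash
python3 st.py; python3 pic.py 13 260 100 440 235; python3 sl.py 13
```

```text
t 12.60 p [560.6 133.6 141.7] yaw(tool y) -7.25 open 61.4 F [ 0.5 -0.1  6.1] j6 1.93 tilt [0.003 0.   ]
10 5 [132. 133. 164.] [530. 594.]
25 29 [125. 130. 134.] [545. 595.]
40 17 [127. 133. 141.] [551. 595.]
55 11 [129. 132. 140.] [575. 597.]
70 10 [129. 132. 139.] [564. 597.]
85 12 [130. 135. 141.] [578. 597.]
100 5 [130. 132. 134.] [576. 594.]
115 10 [131. 138. 142.] [588. 597.]
plate line 127 [ 9.9073821e-01 -1.3578583e-01  5.8113062e+02  1.6700256e+02]
```

View pics/scene13.png

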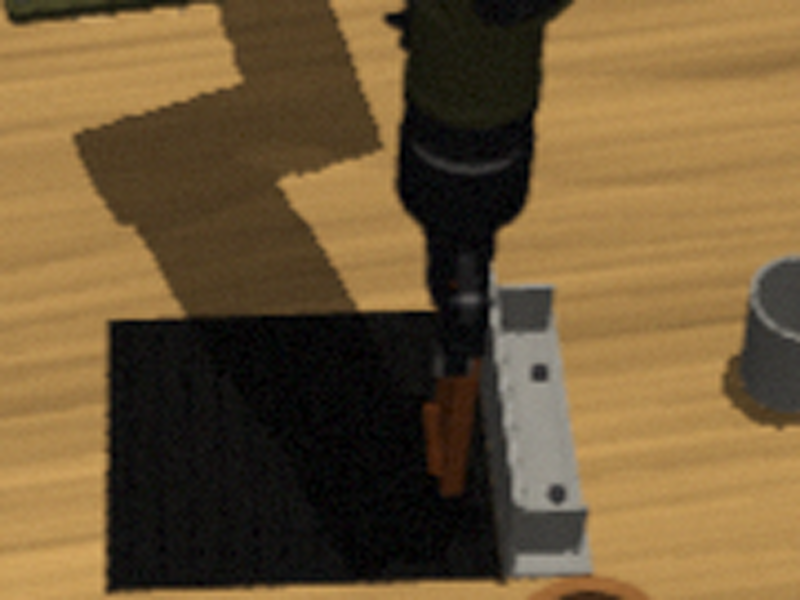

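The board is now upright in the jaws, its bottom still at (450,490). Continuing the arc.

Call:
move_arm(
  rows=[0.6,0.02,0,0.3,0,0.6,0.03,0,0.3,0,0.6,0.05,0,0.3,0,0.6,0.08,0,0.29,0,0.6,0.1,0,0.28,0,0.6,0.13,0,0.28,0,0.6,0,0,0,0,0.6,0,0,0,0],
)

```text
time: 13.32
ee_pos: [550.4, 63.1, 123.8]
tool_rot: [-0.53, -0.467, 0.531, -0.467]
contact_force: [0.4, -2.7, 4.9]
opening: 61.4
```

```bash
python3 st.py; python3 pic.py 14 260 100 440 235; python3 sl.py 14
```

```text
t 13.32 p [550.4  63.1 123.8] yaw(tool y) -7.29 open 61.4 F [ 0.4 -2.7  4.9] j6 1.81 tilt [-0.001 -0.001]
10 14 [131. 141. 144.] [550. 593.]
25 33 [125. 134. 140.] [540. 595.]
40 40 [120. 126. 132.] [540. 594.]
55 37 [108. 118. 124.] [536. 591.]
70 45 [ 98. 110. 117.] [538. 590.]
85 44 [ 90. 103. 107.] [534. 590.]
100 44 [ 86.  95. 101.] [533. 588.]
115 32 [82. 87. 93.] [534. 587.]
130 7 [78. 81. 83.] [557. 585.]
plate line 156 [ 9.9189299e-01 -1.2707591e-01  5.6131323e+02  1.6904239e+02]
```

View pics/scene14.png

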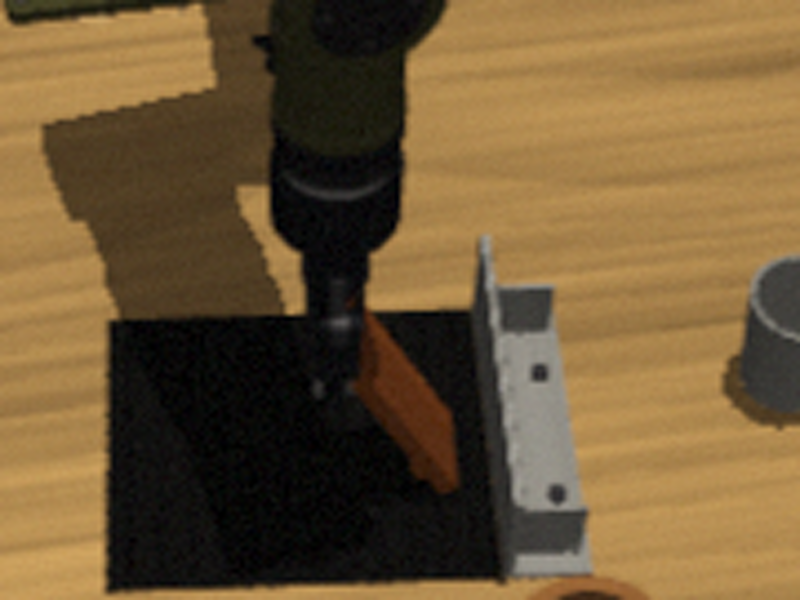

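Call:
move_arm(
  rows=[0.6,0.16,0,0.26,0,0.6,0.17,0,0.25,0,0.6,0.2,0,0.23,0,0.6,0.2,0,0.22,0,0.6,0.24,0,0.19,0,0.6,0.24,0,0.18,0,0.6,0.26,0,0.14,0,0.6,0.26,0,0.13,0,0.6,0,0,0,0,0.6,0,0,0,0],
)

```text
time: 14.2
ee_pos: [541.1, 1.4, 53.7]
tool_rot: [-0.529, -0.469, 0.531, -0.467]
contact_force: [-1.4, 0.3, 1.1]
opening: 61.1
```

```bash
python3 st.py; python3 pic.py 15 260 100 440 235; python3 sl.py 15
```

```text
t 14.20 p [541.1   1.4  53.7] yaw(tool y) -7.18 open 61.1 F [-1.4  0.3  1.1] j6 1.70 tilt [-0.004  0.001]
10 26 [126. 138. 144.] [534. 592.]
25 198 [ 97. 120. 137.] [536. 589.]
40 208 [ 68.  86. 107.] [530. 586.]
55 207 [32. 52. 70.] [525. 581.]
70 102 [15. 28. 42.] [523. 581.]
plate line 156 [ 9.9188429e-01 -1.2714392e-01  5.6148566e+02  1.6934583e+02]
```

View pics/scene15.png

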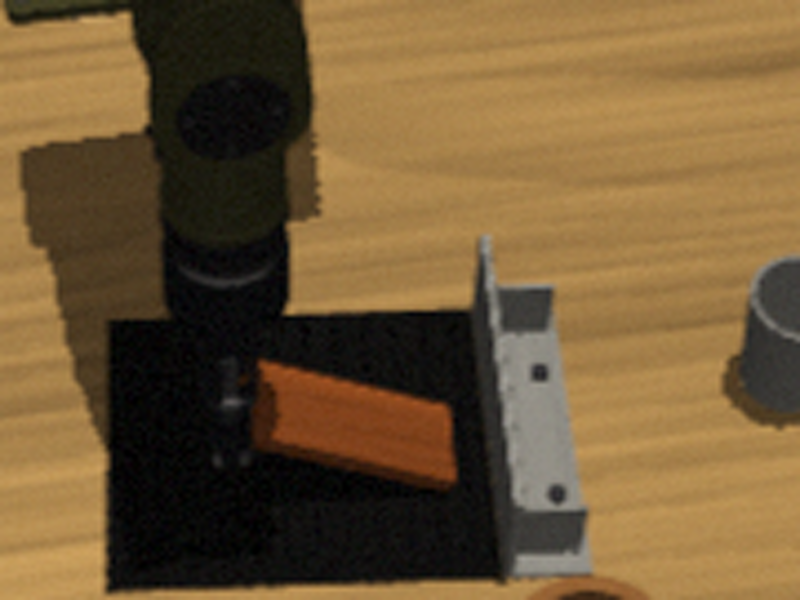

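Call:
move_arm(
  rows=[0.6,0.25,0,0.1,0,0.6,0.25,0,0.06,0,0.6,0.15,0,0.02,0,0.6,0,0,0,0,0.6,0,0,0,0],
)

```text
time: 14.67
ee_pos: [541.5, -5.6, 28.5]
tool_rot: [-0.53, -0.468, 0.53, -0.467]
contact_force: [-0.6, -0.6, 0.4]
opening: 61.7
```

```bash
python3 st.py; python3 pic.py 16 260 100 440 235; python3 sl.py 16
```

```text
t 14.67 p [541.5  -5.6  28.5] yaw(tool y) -7.17 open 61.7 F [-0.6 -0.6  0.4] j6 1.69 tilt [-0.001  0.001]
10 12 [112. 133. 145.] [542. 595.]
25 343 [ 81. 112. 137.] [533. 592.]
40 403 [19. 51. 91.] [527. 583.]
55 26 [ 5. 15. 27.] [526. 579.]
plate line 166 [ 9.9209279e-01 -1.2550651e-01  5.6077002e+02  1.6922136e+02]
```

View pics/scene16.png

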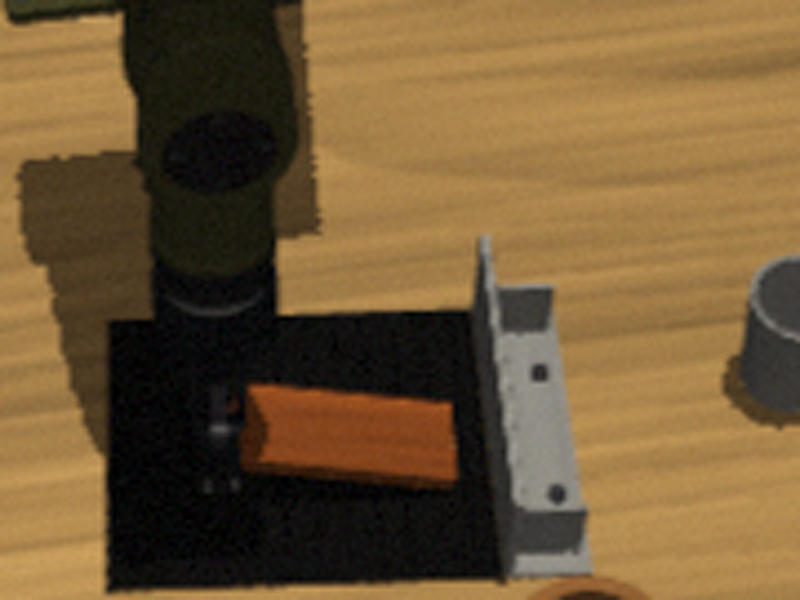

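Call:
move_arm(
  rows=[0.6,0.12,0,0.02,0,0.6,0.12,0,0,0,0.6,0,0,0,0,0.6,0,0,0,0],
)

```text
time: 15.05
ee_pos: [541.9, -6.5, 19.3]
tool_rot: [0.53, 0.468, -0.53, 0.468]
contact_force: [-0.1, -1.2, 0.2]
opening: 61.2
```

```bash
python3 st.py; python3 pic.py 17 260 100 440 235; python3 sl.py 17
```

```text
t 15.05 p [541.9  -6.5  19.3] yaw(tool y) -7.18 open 61.2 F [-0.1 -1.2  0.2] j6 1.68 tilt [0. 0.]
10 14 [108. 122. 146.] [547. 595.]
25 481 [ 49. 100. 137.] [532. 591.]
40 321 [13. 39. 78.] [526. 582.]
plate line 158 [ 9.9191177e-01 -1.2692912e-01  5.6201685e+02  1.6927698e+02]
```

View pics/scene17.png

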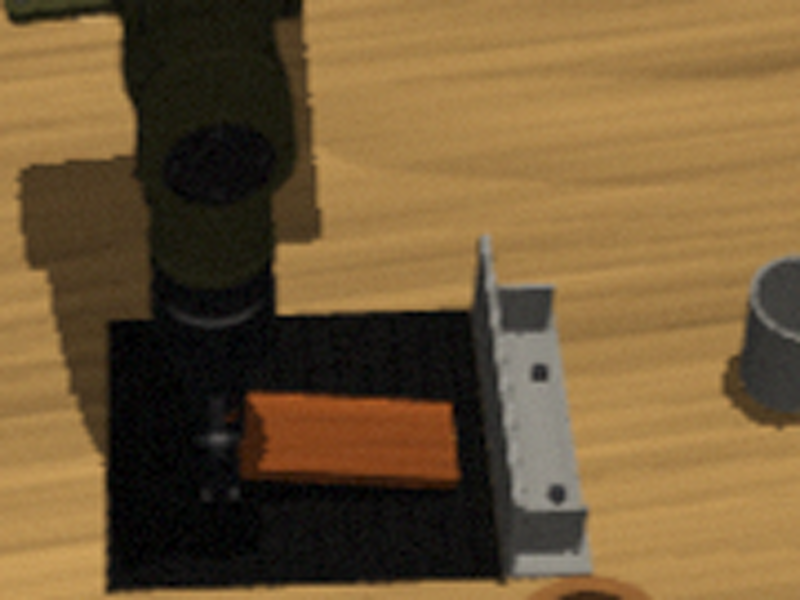

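Call:
move_arm(
  rows=[0.6,0.12,0,0,0,0.6,0.08,0,0,0,0.6,0,0,0,0,0.6,0,0,0,0],
)

```text
time: 15.43
ee_pos: [541.8, -6.6, 11.3]
tool_rot: [0.53, 0.468, -0.53, 0.468]
contact_force: [0.1, 0.1, 0.7]
opening: 61.2
```

```bash
python3 st.py; python3 pic.py 18 260 100 440 235; python3 sl.py 18
```

```text
t 15.43 p [541.8  -6.6  11.3] yaw(tool y) -7.18 open 61.2 F [0.1 0.1 0.7] j6 1.68 tilt [-0.  0.]
10 12 [ 24. 105. 139.] [565. 594.]
25 725 [ 21.  82. 135.] [529. 590.]
40 76 [13. 31. 67.] [529. 580.]
plate line 165 [ 9.9218422e-01 -1.2478156e-01  5.6073291e+02  1.6921437e+02]
```

Call:
move_arm(
  rows=[0.6,0.03,0,0,0,0.73,0,0,0,0,0.8,0,0,0,0,0.95,0,0,0,0,1,0,0,0,0,1,-0.2,0,0,0,1,-0.8,0,0,0,1,-1,0,0,0,1,-1,0,0,0,1,0,0,0,0],
)

```text
time: 16.32
ee_pos: [547.1, -6.7, 138.7]
tool_rot: [0.534, 0.464, -0.527, 0.471]
contact_force: [1.7, -0.2, 0.2]
opening: 85.0
```

```bash
python3 st.py; python3 pic.py 19 260 100 440 235; python3 sl.py 19;  python3 pic.py 19 200 130 480 300 top
```

```text
t 16.32 p [547.1  -6.7 138.7] yaw(tool y) -7.17 open 85.0 F [ 1.7 -0.2  0.2] j6 1.68 tilt [ 0.014 -0.   ]
10 25 [  8.  83. 138.] [546. 594.]
25 877 [  5.  70. 133.] [528. 589.]
plate line 162 [ 9.9241883e-01 -1.2290188e-01  5.5949792e+02  1.6940369e+02]
```

View pics/scene19.png

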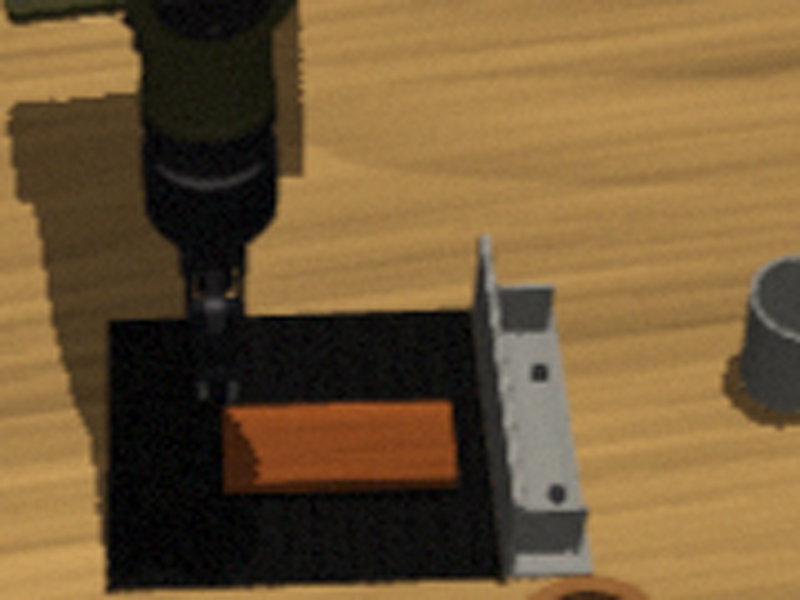

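View pics/top19.png

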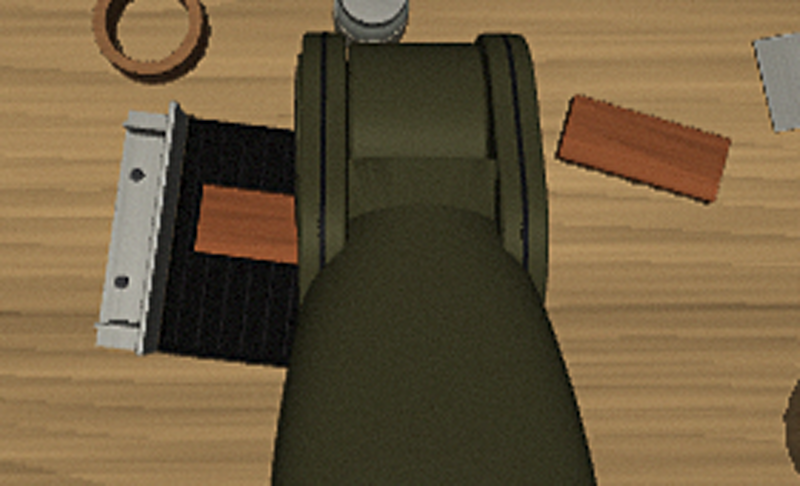

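The board lies plain side up inside the mat: x 225–458, rows 400–492 in the crop, with black mat on every side. I'll move clear and check from above.

Call:
move_arm(
  rows=[1,-0.8,0,0.5,0,1,-0.8,0,0.5,0,1,-0.3,0,0.9,0,1,0,0,1,0,1,0,0,1,0,1,0,0,1,0,1,0,0,0,0,1,0,0,0,0],
)

```text
time: 17.08
ee_pos: [515.9, -202.6, 204.7]
tool_rot: [-0.531, -0.468, 0.532, -0.466]
contact_force: [0.1, 0.1, -0.4]
opening: 85.2
```

```bash
python3 st.py; python3 pic.py 20 0 0 640 400 top; python3 pic.py 20 0 0 640 400; python3 - <<'E'
from h import *
for n in ['top','scene']:
    c=np.load(n+'20.npz'); hsv=cv2.cvtColor(c['im'],cv2.COLOR_RGB2HSV)
    m=((hsv[...,0]<13)&(hsv[...,1]>130)); k=np.zeros_like(m); 
    if n=='top': k[155:270,230:465]=1
    else: k[165:255,185:390]=1
    for x in rect(m&k,c,25): print(n,'board',x)
    for x in rect((c['im'].astype(int).sum(2)<110)&k,c,3): print(n,'mat',x[0])
    P=pts(c,c['d'],m&k); s=(P[:,1]>-20)&(P[:,2]>15)&(P[:,1]<168);Q=P[s]
    A=np.c_[Q[:,:2]-Q[:,:2].mean(0),np.ones(len(Q))]; print('top plane',np.linalg.lstsq(A,Q[:,2],rcond=None)[0].round(3))
E
```

```text
t 17.08 p [ 515.9 -202.6  204.7] yaw(tool y) -7.41 open 85.2 F [ 0.1  0.1 -0.4] j6 1.33 tilt [-0.003  0.001]
top board (((551.52294921875, 71.35698699951172), (150.56060791015625, 63.79050827026367), 82.25357818603516), array([297.57594937, 209.15189873]))
top board (((621.7161254882812, -261.5828857421875), (149.16065979003906, 62.77693176269531), 73.34454345703125), array([426.08139535, 179.45930233]))
top mat ((529.0584716796875, -310.5782165527344), (122.08940124511719, 202.45989990234375), 82.43921661376953)
top mat ((533.1280517578125, 48.159942626953125), (251.18138122558594, 218.21888732910156), 82.75930786132812)
top plane [-0.0000e+00  1.0000e-03  2.5388e+01]
scene board (((632.1817626953125, -265.4888610839844), (148.5552978515625, 67.06551361083984), 72.82044982910156), array([220.4964539 , 237.80851064]))
scene board (((559.9242553710938, 67.70325469970703), (152.9296875, 77.03543853759766), 82.6744155883789), array([335.79166667, 200.18055556]))
scene mat ((537.0618286132812, 45.733985900878906), (250.56857299804688, 218.0633087158203), 82.83279418945312)
top plane [8.0000e-03 1.0000e-03 2.4087e+01]
```

View pics/top20.png

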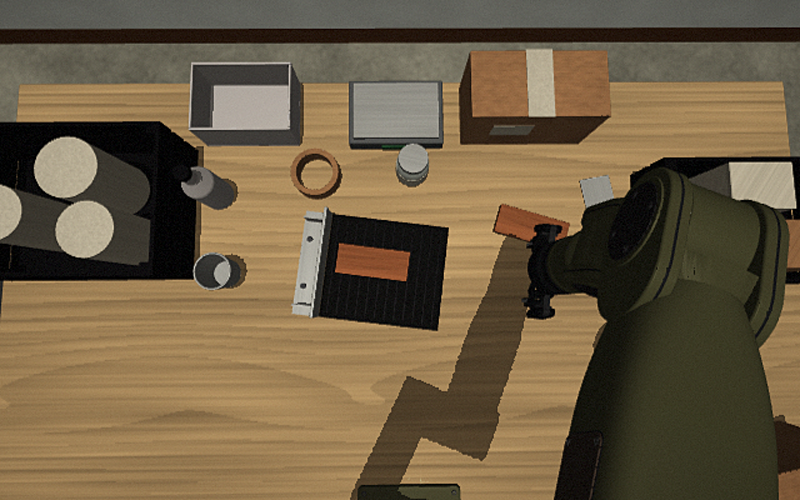

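View pics/scene20.png

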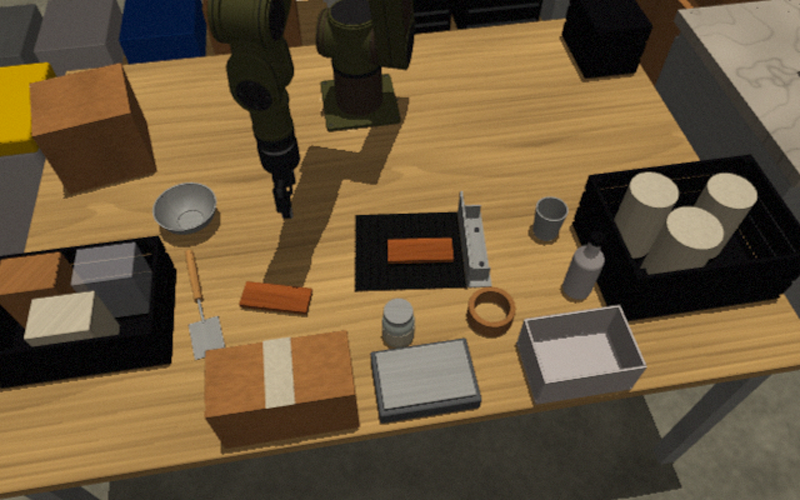

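```bash
python3 -c "
from cell import robot
robot.sign_off()"
```

```text
the job is handed in; nothing more can be done
```

The job is done and handed in at about 17 s. The upside-down board now lies feet down, wholly on the mat, with the gripper clear.

I pinched the board near its backstop end and carried it over the mat. Short up-and-down jerks swung it to hang nearly vertical. I then stood it on its end on the mat, leaning about 15° on the backstop, let go and backed off. After taking hold of it again, I tipped it over its lower end, away from the backstop, and released it.

**Last checks:**
- **Board:** Its top face is level, at about 24–25 mm high in the two views; 25 mm is expected when it rests on its feet. Its outline is inside the mat, with clear mat on all sides.
- **Other things:** In the last pictures the other board is where it started, within the measuring error. The jar and cup look unmoved by eye; I did not measure them.
- **Disagreement:** The two cameras differ by about 9 mm on where the board lies. The scene outline includes the side of the slab, which may account for it, and by either reading the board is well inside the mat.

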